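# Timer to zero, then slant the long spindle out of the ultrasonic cleaner

### The arm

A 6-joint arm with a two-finger parallel gripper is mounted at the origin on the work surface. World frame = base frame: x ahead of the robot, y to its left, z up, the work surface at z = 0. Lengths are in m, angles in rad, forces in N, time in s.
With the tool pointing down it reaches from about 0.35 to 1 m from the base axis. Payload 7.1 kg.
Tool frame: the origin (TCP) lies at the very end of the fingers, on their centre line; the grasp point (between the pads) lies robot.hold_point_z behind it (robot.hold_point_z is the distance from the TCP to the grasp point, in m); z points along the fingers, y is the line along which they close (so a half turn about z gives the same grasp; the last joint's range is limited). The gripper opens to 85 mm and grips with 20 to 120 N. Pads are 22 mm wide; open, the fingers measure 114 mm over their backs; the gripper's body (76 mm by 85 mm) begins 54 mm behind the grasp point. The pads swing forward as they close: fully open they stand 13 mm farther back than shut.
Start: joints at [-1.26, 0.423, 1.63, -0, 1.089, -0.019], TCP at [0.202, -0.591, 0.231] pointing down, gripper open.
Joint ranges: [-3, 3], [-0.9, 2.11], [0.09, 2.58], [-1.31, 4.45], [0.11, 2.69], [-2.54, 2.54]. Speed limits (rad/s): [2.39, 2.39, 3.01, 3.14, 3.14, 3.14].

### API

Orientations are given as a unit quaternion [x, y, z, w].
In Python, from rig import monitor, eyes, ticket, robot gives the robot as it stands.
- The arm moves only by the tool servo_tool, never from a script. Its argument "series" is a list of rows, each a list of 3 entries, a list of its own where there are three numbers: the shift along the tool's x, y, z scaled (see below), then the turn, a rotation vector about the tool's x, y, z scaled (see below), then the opening, from 0 (shut) to 1 (fully open). In form: [[[dx, dy, dz], [wx, wy, wz], fingers], ...]. A call has 1 to 8 rows; each row shifts and turns the commanded pose from where the row before left it, along the tool's axes as they then stand; what a row does not reach is not made up. The controller multiplies each number of a shift by 20 mm and each number of a turn by 0.12 rad. A row lasts 1/12 s, in which the tool goes at most 41.7 mm and 7.16 degrees, less where a joint would pass 70% of its speed; a pose out of reach is approached as far as the arm can. A call with a number of a shift or a turn outside -1 to 1 is refused whole. A call with a gripper value outside its range is refused whole. The fingers move at their own pace and stop on an object; "squeeze" is the grip in N (left out, the last holds). Time passes only in rows, so rows that do not move let the fingers close. It gives the time, the measured TCP pose, the force, the opening and the grip force at its end, in the units of the state.
- monitor.read_state(): the state, without advancing time (a new reading comes with each control period).
- eyes.get_image(name): name is "scene" or "top" or "wrist"; returns a dict with "color" (400x640x3 uint8, blue, green, red), "mtx" (3x3 intrinsics, pixels), "world_to_cam" (4x4, takes a point from world to camera coordinates); the wrist camera has in their place "T_tool_cam" (4x4, takes a point from camera to tool coordinates, whose origin is the TCP and whose axes are the flange's). Camera axes: x right, y up, looking along -z (the intrinsics and any distortion apply to the point x, -y, -z); pixel columns grow to the right and rows downward; lengths in m; the calibration is good to about 2 mm. The wrist camera is an equidistant fisheye: a pixel r from the principal point sees the ray r / f radians off the axis. A picture is of the moment at which its call begins: read the wrist's pose just before it. There is no depth.
- ticket.sign_off(): hands the job in; it is judged then, once.
The state is a dict: "time": time; "joint_pos": joint angles; "qvel": joint speeds; "tau": joint torques, N m; "ee_pos": TCP position; "orientation": TCP orientation; "ft_force": force on the tool from outside, world axes, zero at the start; "wrist_torque": the same for the moment, N m; "grip_width": finger opening in m; "grasp_force": force on a finger pad.
Only numpy, scipy, OpenCV 4.12 (cv2) and the standard library are available. Lean on these libraries where they do the work, as an engineer would, in place of code of your own. Each camera call takes 0.05 s, during which the arm holds its last target. There are 200 camera calls.

### The job

The drained ultrasonic cleaner has finished: turn its timer knob anticlockwise fully back to the zero stop, and only then take the long spool spindle out of the tank. The spindle is longer than the opening, so bring its uncovered end up first and draw it out at a slant. Finish while still holding the spindle steady in the gripper, every part of it at least 5 cm higher than the cleaner's top and touching nothing but the gripper, with the knob left at zero and the other things on the bench undisturbed.

Things in the scene. Friction and masses are not known exactly. Their poses are not given: they have to be found in the camera images.
- cleaner: Low steel ultrasonic cleaner, a dry open tank fixed to the bench, 190 (x) x 258 (y) x 127 mm high; origin at the centre of its underside, z up. Tank inside: x -76 to +76, y -116 to +116 mm, floor at height 45 mm. Two cross ribs, 8 mm thick, tops at height 65 mm, at y = -60 and +90 mm, carry the spindle. A flat top sheet covers the tank's -y end and carries the timer knob.
- opening (a point): Centre of the one rectangular opening in the cleaner's top sheet (4 mm thick, upper face at height 127 mm); axes as the cleaner's. The opening is 140 mm (x) by 150 mm (y): y -36 to +114 mm from the cleaner's origin. So the sheet covers 80 mm of the tank at the -y end, and 2 mm at the +y end.
- timer (a joint): Timer knob on the cleaner's cover, turns about the vertical; value in rad, 0 = zero stop, grows clockwise seen from above (starts between 0.6 and 1.4). Stays where it is left, friction 0.04 N m. Its grip bar lies along the cleaner's x axis at 0, and turned clockwise by the value otherwise.
- timer_grip (a point): Point on the timer knob's axis at the height to grip (164 mm), 84 mm to -y of the cleaner's origin. The grip is an upright bar 46 mm long, 14 mm thick, from height 141 to 171 mm, above a 48 mm round disc and a 72 mm round base. Pinch it across its 14 mm.
- spindle: Loose aluminium spool spindle, 212 mm long along its y axis, about 0.17 kg: a 16 x 16 mm square bar with a 20 mm square, 18 mm long collar at each end. Origin at the centre of its underside, its axis 10 mm above. It lies level on the ribs, within 3 degrees of the cleaner's y axis, its +y end in the opening, its -y end some 70 mm deep under the cover.
- spindle_left (a point): Centre of the spindle's +y end face (the uncovered end).
- spindle_right (a point): Centre of the spindle's -y end face (at the start under the cover).
- vise: Small cast iron bench vise with a white spinning reel in its jaws, fixed, about 160 x 120 mm, 205 mm high; origin under the middle of its round foot. Leave alone.
- bushing_block: Loose brass block 60 x 90 x 30 mm with three holes; origin at the centre of its underside. Leave alone.
- parts_dish: Loose amber round dish, 110 mm across, 30 mm high; origin at the centre of its underside. Leave alone.
- gear_puller: Loose steel two-jaw gear puller lying flat, about 150 x 110 x 20 mm; origin under the middle of its crossbar. Leave alone.
Not all that is in view belongs to the job. There is more than one size of the spindle; the one meant has the size given above.

How it is judged:
On the way, in this order (a step that is already met when the one before it is completed fails the run):
1. the timer knob is back at its zero stop (value of joint timer below 0.06 rad), for 0.2 s.
2. the spindle slants through the opening, one end above the top, the other still in the tank (height (world z) of spindle_left above 0.14 m and height (world z) of spindle_right below 0.117 m), for 0.1 s.
At the end, for the whole second after the job is handed in: The timer reads within 0.06 rad of its zero stop; the fingers hold the spindle (more than 1 N), both its ends at least 40 mm above the cleaner's top, touching neither cleaner nor vise, slower than 30 mm/s (value of joint timer below 0.06 rad and height (world z) of each of spindle_left, spindle_right above 0.167 m and contact force between the fingers and spindle above 1 N and contact force between spindle and cleaner below 0.05 N and contact force between spindle and vise below 0.05 N and linear speed of spindle below 0.03 m/s); the arm keeps its last pose, push and grip.
It fails at once if a bystander is moved by more than 30 mm (distance of any of bushing_block, parts_dish, gear_puller from where it was at the start of the episode above 0.03 m).
It also fails if it takes over 51 s, if anything falls off the work surface, if the arm or the gripper's body presses on something with over 40 N, if the wrist force passes 120 N, or if a joint passes its speed limit or range.

## Working session

There is one attempt and no reset: what is moved stays moved. The work goes in short steps, Python scripts to look and compute and a tool call to move; the robot and the scene stay as the last step left them, time stands still between calls to the robot, and variables do not carry over. Pictures are saved under pics/ and viewed, at most 10 in all, crops included, and the job is handed in when it is done.

Besides the shell and the picture viewer there is one more tool, called after ">>>" as name(argument=value, ...) on one line, values as JSON. servo_tool: Moves the arm, as the interface text tells. Shifts and turns lie within -1 to 1; 1 stands for 20 mm of shift or 0.12 rad of turn. Its arguments: {"type":"object","properties":{"series":{"type":"array"},"squeeze":{"type":"number"}},"required":["series"]}

```bash
ls; mkdir -p pics; python3 - <<'E'
from rig import monitor, eyes, ticket, robot
import cv2,numpy as np
s=monitor.read_state(); print(s); print(robot.hold_point_z)
for n in("scene","top"):
    im=eyes.get_image(n); cv2.imwrite(f"pics/{n}0.png",im["color"]); print(n,im["mtx"].tolist(),np.round(im["world_to_cam"],4).tolist(), [k for k in im])
E
```

```text
pics
{'time': 0.0, 'joint_pos': array([-1.25999857e+00,  4.23829240e-01,  1.63068844e+00,  2.63299553e-05,
        1.08859830e+00, -1.89889363e-02]), 'qvel': array([ 1.00094582e-03, -9.48578052e-04, -6.95234555e-04, -5.04282155e-04,
       -3.35719655e-04, -9.82468274e-05]), 'tau': array([-3.30845232e-04, -5.57380056e+01, -2.81741667e+01, -1.91709391e-04,
        7.27379025e-03,  2.49014914e-05]), 'ee_pos': array([ 0.20227196, -0.59078898,  0.23055354]), 'orientation': array([ 9.86436585e-01,  1.64141048e-01, -9.92007207e-05, -7.55264911e-04]), 'ft_force': array([0.99855312, 0.3787307 , 0.4538755 ]), 'wrist_torque': array([ 0.01857105, -0.01976344, -0.04892882]), 'grasp_force': 0.0, 'grip_width': 0.08580327934899676}
0.0187
scene [[491.8687979863001, 0.0, 330.65447337644406], [0.0, 491.8687979863001, 207.09647320304856], [0.0, 0.0, 1.0]] [[0.1698, 0.9854, 0.0142, -0.0569], [-0.7989, 0.1293, 0.5874, 0.3357], [0.5769, -0.1111, 0.8092, -1.6932], [0.0, 0.0, 0.0, 1.0]] ['color', 'mtx', 'world_to_cam']
top [[449.0726953719102, 0.0, 322.4977593870927], [0.0, 449.0726953719102, 197.61056944731516], [0.0, 0.0, 1.0]] [[0.0104, -0.9999, -0.0013, -0.0297], [0.9767, 0.0099, 0.2146, -0.5088], [-0.2145, -0.0035, 0.9767, -1.5305], [0.0, 0.0, 0.0, 1.0]] ['color', 'mtx', 'world_to_cam']
```

View pics/scene0.png

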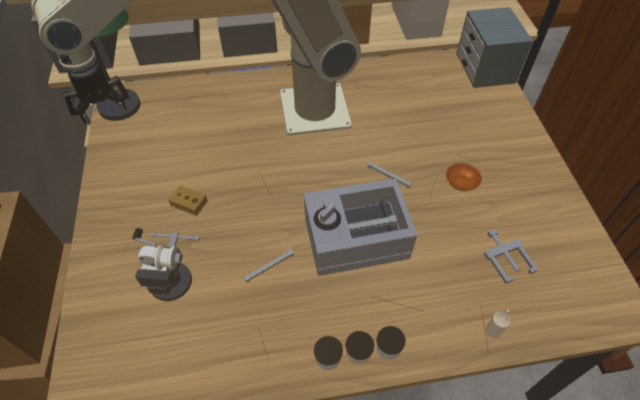

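View pics/top0.png

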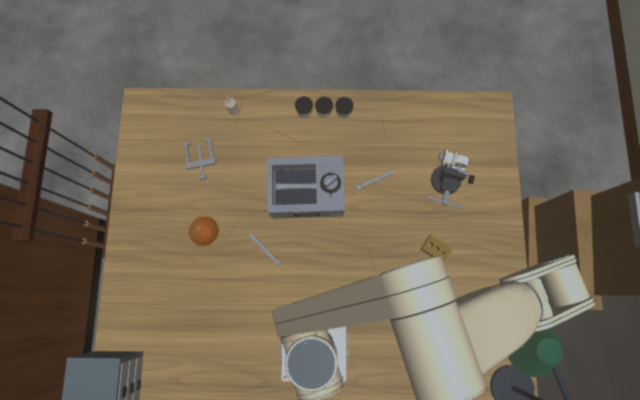

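The spindle could be any of three things in the top view: the bar in the tank at about (295,186), or the loose bars on the bench at (375,180) and (265,249). I choose the one in the tank and will check it in a close crop.

```bash
python3 - <<'E'
import cv2,numpy as np
a=cv2.imread("pics/top0.png")[148:223,258:358]; b=cv2.imread("pics/scene0.png")[175:275,295:420]
a=cv2.resize(a,(800,600),interpolation=cv2.INTER_CUBIC)
b=cv2.resize(b,(750,600),interpolation=cv2.INTER_CUBIC)
cv2.imwrite("pics/c_top.png",cv2.convertScaleAbs(a,alpha=1.6)); cv2.imwrite("pics/c_scene.png",cv2.convertScaleAbs(b,alpha=1.3))
E
```

```text
(no output)
```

View pics/c_top.png

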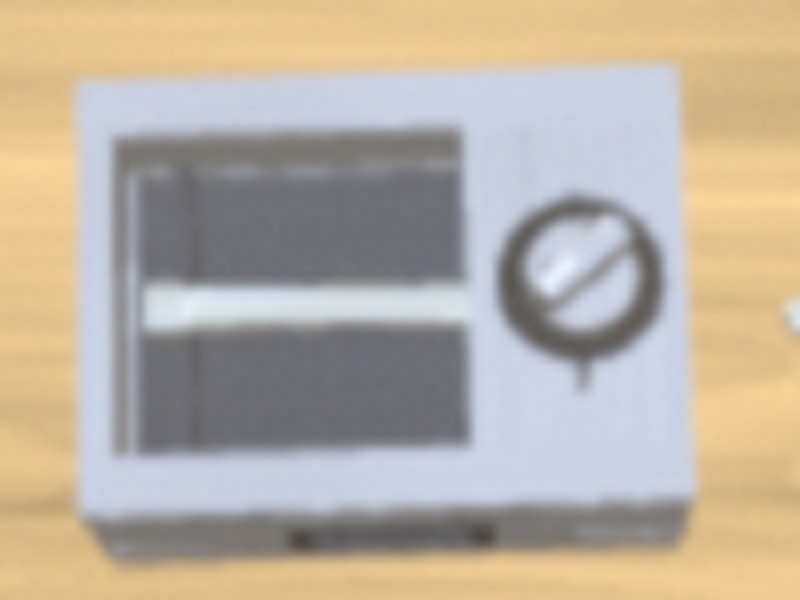

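View pics/c_scene.png

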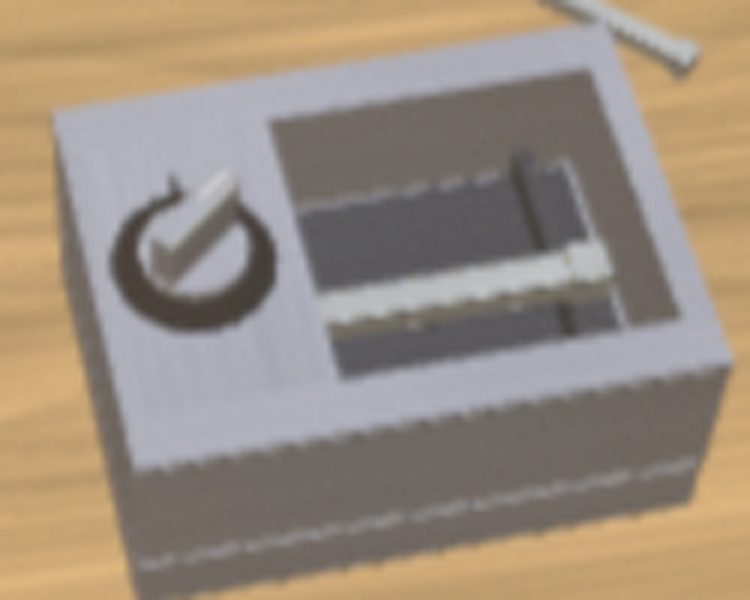

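The close crop shows a bar in the tank with a collar at its uncovered end, at c_top (146,308). It runs under the cover at (468,304), so it is the wanted one. The knob bar runs from c_top (545,310) to (635,240), about 0.9 rad clockwise. Next I fit the cleaner pose in both views.

```bash
cat > h.py <<'E'
import numpy as np, cv2
from scipy.optimize import least_squares
from scipy.spatial.transform import Rotation as R
M={"scene":([[491.8688,0,330.6545],[0,491.8688,207.0965],[0,0,1]],[[0.1698,0.9854,0.0142,-0.0569],[-0.7989,0.1293,0.5874,0.3357],[0.5769,-0.1111,0.8092,-1.6932]]),
"top":([[449.0727,0,322.4978],[0,449.0727,197.6106],[0,0,1]],[[0.0104,-0.9999,-0.0013,-0.0297],[0.9767,0.0099,0.2146,-0.5088],[-0.2145,-0.0035,0.9767,-1.5305]])}
def proj(n,P):
    K,T=map(np.array,M[n]); c=np.atleast_2d(P)@T[:,:3].T+T[:,3]
    return np.c_[K[0,2]+K[0,0]*c[:,0]/-c[:,2],K[1,2]-K[1,1]*c[:,1]/-c[:,2]]
def back(n,uv,z):
    K,T=map(np.array,M[n]); uv=np.atleast_2d(uv)
    d=np.c_[(uv[:,0]-K[0,2])/K[0,0],-(uv[:,1]-K[1,2])/K[1,1],-np.ones(len(uv))]@T[:,:3]
    o=-T[:,:3].T@T[:,3]; return o+d*((z-o[2])/d[:,2])[:,None]
def px(n,c): 
    c=np.atleast_2d(c).astype(float); s,o=(8,(258,148)) if n=="top" else (6,(295,175))
    return (c+.5)/s-.5+o
E
python3 - <<'E'
from h import *
A=np.array([[.095,.129],[.095,-.129],[-.095,-.129],[-.095,.129],[.07,.114],[.07,-.036],[-.07,-.036],[-.07,.114]])
t=px("top",[(78,82),(680,66),(694,497),(80,517),(113,138),(460,128),(469,444),(113,453)])
s=px("scene",[(733,362),(135,468),(53,115),(605,28),(680,318),(340,380),(271,122),(592,70)])
def W(p,a,z): 
    c,q=np.cos(p[2]),np.sin(p[2]); a=np.atleast_2d(a); return np.c_[p[0]+c*a[:,0]-q*a[:,1],p[1]+q*a[:,0]+c*a[:,1],np.full(len(a),z)]
for ns in (["top"],["scene"],["top","scene"]):
    f=lambda p:np.concatenate([(proj(n,W(p,A,.127))-(t if n=="top" else s)).ravel() for n in ns])
    r=least_squares(f,[.55,0,0]);p=r.x; print(ns,p.round(4),np.sqrt((r.fun**2).mean()))
def L(w): 
    d=w[:,:2]-p[:2]; c,q=np.cos(p[2]),np.sin(p[2]); return np.c_[d[:,0]*c+d[:,1]*q,-d[:,0]*q+d[:,1]*c].round(4)
print("spindle collar end top",L(back("top",px("top",[(145,287),(147,330)]),.085)),"bar",L(back("top",px("top",[(466,287),(466,323)]),.083)))
print("scene",L(back("scene",px("scene",[(600,240),(612,278)]),.085)),L(back("scene",px("scene",[(322,297),(331,325)]),.083)))
print("knob top",L(back("top",px("top",[(545,310),(635,240),(535,290),(620,218)]),.171)),"scene",L(back("scene",px("scene",[(150,242),(172,258),(238,185),(215,172)]),.171)))
print("grip world",W(p,[0,-.084],.164),"cam",[-np.array(M[n][1])[:,:3].T@np.array(M[n][1])[:,3] for n in M])
E
```

```text
['top'] [0.5419 0.0341 0.0386] 0.23416635426782126
['scene'] [0.5405 0.0365 0.04  ] 0.4291313524444212
['top', 'scene'] [0.5412 0.0355 0.0394] 0.46492992887469287
spindle collar end top [[ 0.0144  0.1032]
 [-0.0049  0.1024]] bar [[ 0.0108 -0.0367]
 [-0.0054 -0.0363]]
scene [[-0.0062  0.1057]
 [ 0.0149  0.1051]] [[-0.0023 -0.0242]
 [ 0.0131 -0.0237]]
knob top [[-0.0222 -0.0697]
 [ 0.0064 -0.1077]
 [-0.0136 -0.0658]
 [ 0.016  -0.1018]] scene [[ 0.0137 -0.1052]
 [ 0.0235 -0.0979]
 [-0.0077 -0.0632]
 [-0.0162 -0.0713]]
grip world [[ 0.54451666 -0.04839255  0.164     ]] cam [array([ 1.25465943, -0.17545127,  1.17375524]), array([ 0.16896159, -0.03001666,  1.60398922])]
```

>>> servo_tool(series=[[[1,-0.8,0],[0,0,0],1],[[1,-0.8,0],[0,0,0],1],[[1,-0.8,0],[0,0,0],1],[[1,-0.8,0],[0,0,0],1],[[1,-0.8,0],[0,0,0],1],[[1,-0.8,0],[0,0,0],1],[[1,-0.8,0],[0,0,0],1],[[1,-0.8,0],[0,0,0],1]], squeeze=60)

```text
time: 0.77
ee_pos: [0.3127, -0.417, 0.231]
orientation: [0.986, 0.164, -0.0, -0.0]
ft_force: [-0.7, -0.7, 0.8]
grip_width: 0.0853
grasp_force: 0.0
```

>>> servo_tool(series=[[[1,-0.8,0],[0,0,0],1],[[1,-0.8,0],[0,0,0],1],[[1,-0.8,0],[0,0,0],1],[[1,-0.8,0],[0,0,0],1],[[1,-0.8,0],[0,0,0],1],[[1,-0.8,0],[0,0,0],1],[[1,-0.8,0],[0,0,0],1],[[1,-0.8,0],[0,0,0],1]])

```text
time: 1.43
ee_pos: [0.4226, -0.2442, 0.2311]
orientation: [0.986, 0.164, -0.0, -0.0]
ft_force: [0.7, -0.3, -0.5]
grip_width: 0.0853
grasp_force: 0.0
```

>>> servo_tool(series=[[[1,-0.8,0],[0,0,0],1],[[1,-0.8,0],[0,0,0],1],[[1,-0.8,0],[0,0,0],1],[[1,-0.8,0],[0,0,0],1],[[1,-0.8,0],[0,0,0],1],[[1,-0.8,0],[0,0,0],1],[[1,-0.8,0],[0,0,0],1],[[1,-0.8,0],[0,0,0],1]])

```text
time: 2.1
ee_pos: [0.5325, -0.0713, 0.231]
orientation: [0.986, 0.164, -0.0, -0.0]
ft_force: [1.1, -0.5, -0.8]
grip_width: 0.0857
grasp_force: 0.0
```

>>> servo_tool(series=[[[1,-0.9,0],[0,0,0],1],[[0,0,0],[0,0,-1],1],[[0,0,0],[0,0,-1],1],[[0,0,0],[0,0,-1],1],[[0,0,0],[0,0,-1],1],[[0,0,0],[0,0,-1],1],[[0,0,0],[0,0,-1],1],[[0,0,0],[0,0,-1],1]])

```text
time: 2.77
ee_pos: [0.545, -0.049, 0.231]
orientation: [0.832, 0.555, -0.0, -0.0]
ft_force: [-0.4, 0.1, 0.2]
grip_width: 0.0854
grasp_force: 0.0
```

>>> servo_tool(series=[[[0,0,0],[0,0,-1],1],[[0,0,0],[0,0,-1],1],[[0,0,0],[0,0,-1],1],[[0,0,0],[0,0,-1],1],[[0,0,0],[0,0,-1],1],[[0,0,0],[0,0,-1],1],[[0,0,0],[0,0,-1],1],[[0,0,0],[0,0,-1],1]])

```text
time: 3.43
ee_pos: [0.545, -0.049, 0.2309]
orientation: [0.482, 0.876, -0.0, -0.0]
ft_force: [-0.1, 0.4, -1.0]
grip_width: 0.0851
grasp_force: 0.0
```

>>> servo_tool(series=[[[0,0,0],[0,0,-1],1],[[0,0,0],[0,0,-0.5],1],[[0,0,0],[0,0,0],1],[[0,0,0],[0,0,0],1]])

```text
time: 3.77
ee_pos: [0.5451, -0.049, 0.2311]
orientation: [0.405, 0.914, -0.0, -0.0]
ft_force: [-0.2, 0.3, -0.2]
grip_width: 0.0851
grasp_force: 0.0
```

```bash
python3 - <<'E'
from rig import monitor, eyes
import cv2,numpy as np
s=monitor.read_state(); im=eyes.get_image("wrist"); print(im["mtx"].tolist(),im["T_tool_cam"].round(4).tolist(),s["joint_pos"].round(3))
cv2.imwrite("pics/w1.png",cv2.convertScaleAbs(im["color"],alpha=1.3))
np.savez("w1.npz",c=im["color"],K=im["mtx"],T=im["T_tool_cam"],p=s["ee_pos"],q=s["orientation"])
E
```

```text
[[309.70691628693146, 0.0, 322.6656138044927], [0.0, 309.70691628693146, 195.38414046381456], [0.0, 0.0, 1.0]] [[-0.0003, 0.9537, 0.3006, 0.0768], [1.0, 0.0, 0.0011, -0.0002], [0.001, 0.3006, -0.9537, -0.1432], [0.0, 0.0, 0.0, 1.0]] [-0.111  0.31   1.803 -0.     1.029 -0.848]
```

View pics/w1.png

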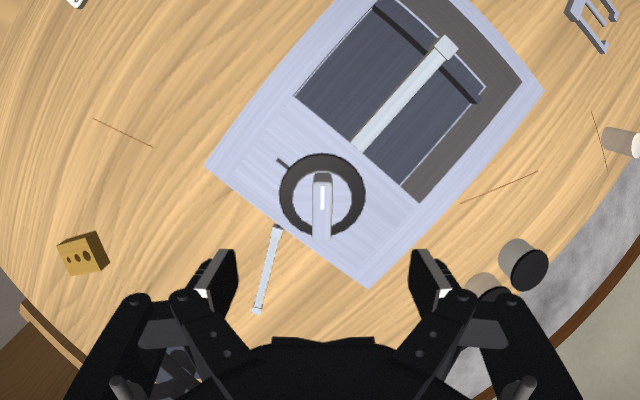

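The wrist view shows the knob bar upright at (322,208), centred and aligned between the fingers. The spindle's collared end is at (447,47). I measure both from here.

```bash
cat >> h.py <<'E'
def wback(f,uv,z):
    d=np.load(f); K,T=d["K"],d["T"]; out=[]
    for u,v in uv:
        a=np.array([u-K[0,2],v-K[1,2]]);r=np.hypot(*a); th=r/K[0,0]
        c=np.array([np.sin(th)*a[0]/r,-np.sin(th)*a[1]/r,-np.cos(th)])
        Q=R.from_quat(d["q"]); o=d["p"]+Q.apply(T[:3,3]); w=Q.apply(T[:3,:3]@c); out.append(o+w*(z-o[2])/w[2])
    return np.array(out).round(4)
E
python3 - <<'E'
from h import *
f="w1.npz"
print("ring(z~.13)",wback(f,[(322,195)],.132),"bar top ends",wback(f,[(314,184),(331,184),(313,239),(331,239)],.171))
print("spindle end top corners",wback(f,[(445,35),(459,48)],.085),"bar near sheet",wback(f,[(351,146),(362,155)],.083),"opening +x-y,-x-y, corners",wback(f,[(418,203),(295,96)],.127))
E
```

```text
ring(z~.13) [[ 0.5438 -0.0491  0.132 ]] bar top ends [[ 0.5264 -0.0378  0.171 ]
 [ 0.5349 -0.03    0.171 ]
 [ 0.5533 -0.0691  0.171 ]
 [ 0.563  -0.0603  0.171 ]]
spindle end top corners [[0.5328 0.139  0.085 ]
 [0.5515 0.1406 0.085 ]] bar near sheet [[ 0.5416 -0.0059  0.083 ]
 [ 0.5554 -0.0051  0.083 ]] opening +x-y,-x-y, corners [[ 6.116e-01  6.000e-04  1.270e-01]
 [ 4.742e-01 -4.000e-03  1.270e-01]]
```

>>> servo_tool(series=[[[0,0,0.8],[0,0,0],1],[[0,0,0.8],[0,0,0],1],[[0,0,0.8],[0,0,0],1],[[0,0,0.8],[0,0,0],1],[[0,0,0.6],[0,0,0],1],[[0,0,0.4],[0,0,0],1],[[0,0,0],[0,0,0],1],[[0,0,0],[0,0,0],0]], squeeze=40)

```text
time: 4.48
ee_pos: [0.5453, -0.049, 0.1472]
orientation: [0.404, 0.915, -0.0, -0.0]
ft_force: [0.8, -0.3, 0.9]
grip_width: 0.0759
grasp_force: 0.0
```

>>> servo_tool(series=[[[0,0,0],[0,0,0],0],[[0,0,0],[0,0,0],0],[[0,0,0],[0,0,0],0],[[0,0,0],[0,0,0],0],[[0,0,0],[0,0,0],0],[[0,0,0],[0,0,0],0],[[0,0,0],[0,0,0],0],[[0,0,0],[0,0,0],0]])

```text
time: 5.15
ee_pos: [0.545, -0.0498, 0.148]
orientation: [0.404, 0.915, -0.001, 0.0]
ft_force: [-3.4, -4.5, 6.1]
grip_width: 0.0131
grasp_force: 41.5
```

>>> servo_tool(series=[[[0,0,0],[0,0,-0.9],0],[[0,0,0],[0,0,-0.9],0],[[0,0,0],[0,0,-0.9],0],[[0,0,0],[0,0,-0.9],0],[[0,0,0],[0,0,-0.9],0],[[0,0,0],[0,0,-0.9],0],[[0,0,0],[0,0,-0.9],0],[[0,0,0],[0,0,-0.8],0]])

```text
time: 5.82
ee_pos: [0.545, -0.0495, 0.148]
orientation: [-0.013, 1.0, -0.0, -0.0]
ft_force: [-3.6, -2.3, 5.4]
grip_width: 0.0133
grasp_force: 41.6
```

```bash
python3 -c "
from rig import monitor
import math
s=monitor.read_state();q=s['orientation'];print(2*math.atan2(q[1],q[0]),s['wrist_torque'],s['ft_force'])"
```

```text
3.1670935983510105 [-0.31567731  0.5400345  -0.05911769] [-3.60612569 -2.32494535  5.41037732]
```

Not at the stop yet: the z torque is only friction. I turn a little further.

>>> servo_tool(series=[[[0,0,0],[0,0,-0.2],0],[[0,0,0],[0,0,-0.2],0],[[0,0,0],[0,0,0],0]])

```text
time: 6.07
ee_pos: [0.545, -0.0495, 0.148]
orientation: [-0.034, 0.999, -0.0, -0.0]
ft_force: [-3.5, -3.1, 6.2]
grip_width: 0.0129
grasp_force: 45.2
```

```bash
python3 -c "
from rig import monitor
import math
s=monitor.read_state();q=s['orientation'];print(2*math.atan2(q[1],q[0]),s['wrist_torque'],s['ft_force'])"
```

```text
3.209014870621124 [-0.38110437  0.6542473  -0.84077357] [-3.51844573 -3.07859627  6.23368807]
```

>>> servo_tool(series=[[[0,0,0],[0,0,0],0],[[0,0,0],[0,0,0],1],[[0,0,0],[0,0,0],1],[[0,0,0],[0,0,0],1],[[0,0,0],[0,0,0],1],[[0,0,0],[0,0,0],1],[[0,0,0],[0,0,0],1],[[0,0,0],[0,0,0],1]])

```text
time: 6.73
ee_pos: [0.5453, -0.049, 0.1473]
orientation: [-0.034, 0.999, 0.0, -0.0]
ft_force: [-0.4, 0.1, 0.4]
grip_width: 0.0854
grasp_force: 0.0
```

>>> servo_tool(series=[[[0,0,-0.8],[0,0,0],1],[[0,0,-0.9],[0,0,0],1],[[0,0,-0.9],[0,0,0],1],[[0,0,-0.9],[0,0,0],1],[[0,0,-0.9],[0,0,0],1],[[0,0,0],[0,0,1],1],[[0,0,0],[0,0,1],1],[[0,0,0],[0,0,1],1]])

```text
time: 7.4
ee_pos: [0.5455, -0.049, 0.2358]
orientation: [0.148, 0.989, 0.0, 0.0]
ft_force: [0.5, -0.6, 0.1]
grip_width: 0.0855
grasp_force: 0.0
```

>>> servo_tool(series=[[[0,0,0],[0,0,1],1],[[0,0,0],[0,0,1],1],[[0,0,0],[0,0,1],1],[[0,0,0],[0,0,1],1],[[0,0,0],[0,0,1],1],[[0,0,0],[0,0,1],1],[[0,0,0],[0,0,1],1],[[0,0,0],[0,0,1],1]])

```text
time: 8.07
ee_pos: [0.5452, -0.049, 0.2353]
orientation: [0.588, 0.809, -0.0, -0.0]
ft_force: [-0.3, 0.2, -0.1]
grip_width: 0.0855
grasp_force: 0.0
```

>>> servo_tool(series=[[[0,0,0],[0,0,1],1],[[0,0,0],[0,0,1],1],[[0,0,0],[0,0,0.3],1],[[0,0,0],[0,0,0],1],[[0,0,0],[0,0,0],1]])

```text
time: 8.48
ee_pos: [0.5453, -0.049, 0.2353]
orientation: [0.691, 0.723, -0.0, -0.0]
ft_force: [0.3, -0.4, 0.7]
grip_width: 0.0859
grasp_force: 0.0
```

```bash
python3 - <<'E'
from rig import monitor, eyes
import cv2,numpy as np,math
s=monitor.read_state(); im=eyes.get_image("wrist"); q=s["orientation"];print(2*math.atan2(q[1],q[0]),s["ee_pos"],s["joint_pos"].round(3))
cv2.imwrite("pics/w2.png",cv2.convertScaleAbs(im["color"],alpha=1.3))
np.savez("w2.npz",c=im["color"],K=im["mtx"],T=im["T_tool_cam"],p=s["ee_pos"],q=s["orientation"])
E
```

```text
1.6154456410835503 [ 0.54525386 -0.04897894  0.23527666] [-0.111  0.305  1.799  0.     1.038 -0.156]
```

View pics/w2.png

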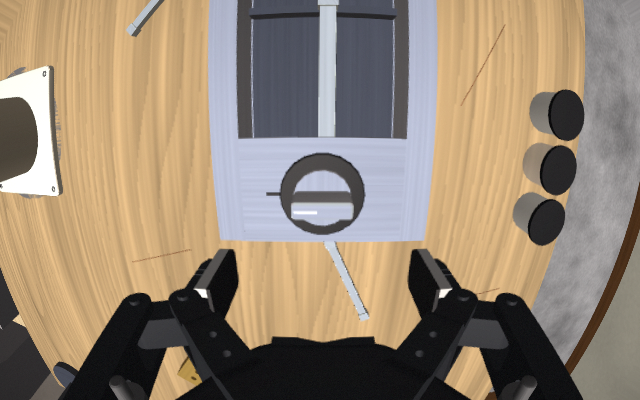

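The knob bar at (322,207) now lies square with the cleaner's x axis, so it is at zero. The spindle at (328,100) is aligned with the tool. Next I move over the uncovered end and go down.

>>> servo_tool(series=[[[0.9,0,0],[0,0,0],0.7],[[0.9,0,0],[0,0,0],0.7],[[1,0.1,0],[0,0,0],0.7],[[1,0.1,0],[0,0,0],0.7],[[1,0.1,0],[0,0,0],0.7],[[1,0,0],[0,0,0],0.7],[[1,0,0],[0,0,0],0.7],[[0.8,0,0],[0,0,0],0.7]])

```text
time: 9.2
ee_pos: [0.5446, 0.1044, 0.2353]
orientation: [0.691, 0.723, 0.0, -0.0]
ft_force: [-0.1, -0.1, -0.7]
grip_width: 0.0595
grasp_force: 0.0
```

>>> servo_tool(series=[[[0,0,1],[0,0,0],0.7],[[0,0,1],[0,0,0],0.7],[[0,0,1],[0,0,0],0.7],[[0,0,1],[0,0,0],0.7],[[0,0,1],[0,0,0],0.7],[[0,0,0.6],[0,0,0],0.7],[[0,0,0.4],[0,0,0],0.7],[[0,0,0],[0,0,0],0.7]])

```text
time: 9.87
ee_pos: [0.5439, 0.1029, 0.1139]
orientation: [0.692, 0.722, -0.001, -0.001]
ft_force: [-0.9, 0.3, -0.0]
grip_width: 0.0599
grasp_force: 0.0
```

>>> servo_tool(series=[[[0,0,0.6],[0,0,0],0.7],[[0,0,0.6],[0,0,0],0.7],[[0,0,0.6],[0,0,0],0.7],[[0,0,0.6],[0,0,0],0.7],[[0,0,0.4],[0,0,0],0.7],[[0,0,0],[0,0,0],0.7],[[0,0,0],[0,0,0],0],[[0,0,0],[0,0,0],0]], squeeze=100)

```text
time: 10.53
ee_pos: [0.545, 0.1031, 0.0594]
orientation: [0.692, 0.722, 0.0, 0.0]
ft_force: [0.2, -0.2, -0.5]
grip_width: 0.0365
grasp_force: 0.0
```

>>> servo_tool(series=[[[0,0,0],[0,0,0],0],[[0,0,0],[0,0,0],0],[[0,0,0],[0,0,0],0],[[0,0,0],[0,0,0],0],[[0,0,0],[0,0,0],0],[[0,0,0],[0,0,0],0]])

```text
time: 11.03
ee_pos: [0.5455, 0.1032, 0.0602]
orientation: [0.692, 0.722, 0.001, 0.0]
ft_force: [-1.0, -0.9, 5.3]
grip_width: 0.0142
grasp_force: 97.7
```

```bash
python3 - <<'E'
import numpy as np
# cleaner y-z plane; g=grasp, 37mm from +y end; bar lower end 175 from g. start g=(67,75)
g0=np.array([67.,75]); 
def rep(g,th):
    d=np.array([np.cos(th),np.sin(th)]);n=np.array([-d[1],d[0]]); lo=g-175*d; hi=g+37*d
    bot=(lo-10*n)[1]                       # lowest pt
    s=(-36-g[0]-0)/d[0]; top36=(g+s*d)[1]+ (10 if s<-157 else 8)/d[0] if lo[0]<-36 else None
    lw=min((lo+10*n)[0],lo[0]);
    tip=(g-18.7*n); yw=max((hi-10*n)[0],(tip+11*d)[0])
    return np.round([*lo,hi[1],bot,top36 or 0,lw,(lo+10*n)[1],yw],0)
# rotate about a pivot at lower end rising slightly, then pull along bar
for k in range(0,8):
    th=.08*k*1.0
    lo=np.array([-108,75]); d=np.array([np.cos(th),np.sin(th)]); lo=lo+np.array([3*k/2,-.7*k]); g=lo+175*d
    print(k,round(th,2),g.round(1),rep(g,th))
E
```

```text
0 0.0 [67. 75.] [-108.   75.   75.   65.   83. -108.   85.  104.]
1 0.08 [67.9 88.3] [-106.   74.   91.   64.   88. -107.   84.  106.]
2 0.16 [ 67.8 101.5] [-105.   74.  107.   64.   93. -107.   83.  106.]
3 0.24 [ 66.5 114.5] [-104.   73.  123.   63.   98. -106.   83.  105.]
4 0.32 [ 64.1 127.2] [-102.   72.  139.   63.  102. -105.   82.  102.]
5 0.4 [ 60.7 139.6] [-100.   72.  154.   62.  107. -104.   81.   99.]
6 0.48 [ 56.2 151.6] [ -99.   71.  169.   62.  113. -104.   80.   94.]
7 0.56 [ 50.8 163.1] [ -98.   70.  183.   62.  118. -103.   79.   87.]
```

```bash
python3 - <<'E'
import numpy as np
P=[]
N=12
for k in range(N+1):
    th=.48*k/N; d=np.array([np.cos(th),np.sin(th)]);n=np.array([-d[1],d[0]])
    lo=np.array([-108+9*k/N,75-3*k/N]); P.append((lo+175*d-15*n,d,n))
for k in range(N):
    D=P[k+1][0]-P[k][0]; print(k,np.round([D@P[k][1]/20,-(D@P[k][2])/20],2))
E
```

```text
0 [ 0.06 -0.34]
1 [ 0.06 -0.34]
2 [ 0.06 -0.34]
3 [ 0.06 -0.33]
4 [ 0.06 -0.33]
5 [ 0.06 -0.33]
6 [ 0.06 -0.33]
7 [ 0.06 -0.33]
8 [ 0.05 -0.33]
9 [ 0.05 -0.33]
10 [ 0.05 -0.32]
11 [ 0.05 -0.32]
```

>>> servo_tool(series=[[[0.06,0,-0.34],[0,0.33,0],0],[[0.06,0,-0.34],[0,0.33,0],0],[[0.06,0,-0.34],[0,0.33,0],0],[[0.06,0,-0.33],[0,0.33,0],0],[[0.06,0,-0.33],[0,0.33,0],0],[[0.06,0,-0.33],[0,0.33,0],0]])

```text
time: 11.53
ee_pos: [0.5444, 0.1064, 0.1002]
orientation: [0.687, 0.717, 0.083, -0.086]
ft_force: [-0.5, 0.9, -2.4]
grip_width: 0.0139
grasp_force: 97.4
```

>>> servo_tool(series=[[[0.06,0,-0.33],[0,0.33,0],0],[[0.06,0,-0.33],[0,0.33,0],0],[[0.05,0,-0.33],[0,0.33,0],0],[[0.05,0,-0.33],[0,0.33,0],0],[[0.05,0,-0.32],[0,0.33,0],0],[[0.05,0,-0.32],[0,0.33,0],0],[[0,0,0],[0,0,0],0],[[0,0,0],[0,0,0],0]])

```text
time: 12.2
ee_pos: [0.5448, 0.0989, 0.1387]
orientation: [0.673, 0.702, 0.162, -0.17]
ft_force: [0.3, -0.9, -1.4]
grip_width: 0.014
grasp_force: 97.4
```

```bash
python3 - <<'E'
from rig import monitor, eyes
import cv2,numpy as np
from scipy.spatial.transform import Rotation as R
s=monitor.read_state(); m=R.from_quat(s["orientation"]).as_matrix();print(m.round(3),s["ee_pos"],s["joint_pos"].round(3),s["ft_force"],s["grip_width"])
h=s["ee_pos"]-.015*m[:,2]; print("ends if rigid",h+.037*m[:,0],h-.175*m[:,0])
im=eyes.get_image("scene")["color"][130:290,260:473]
cv2.imwrite("pics/s3.png",cv2.convertScaleAbs(cv2.resize(im,(799,600),interpolation=cv2.INTER_CUBIC),alpha=1.3))
E
```

```text
[[-0.037  0.999 -0.019]
 [ 0.889  0.042  0.456]
 [ 0.456 -0.    -0.89 ]] [0.54484944 0.09887426 0.13868196] [-0.091  0.497  1.871  0.597  0.935 -0.533] [ 0.25925003 -0.88445232 -1.43503791] 0.013969708636715964
ends if rigid [0.54376509 0.12492449 0.16891786] [ 0.55164466 -0.0635339   0.07214314]
```

View pics/s3.png

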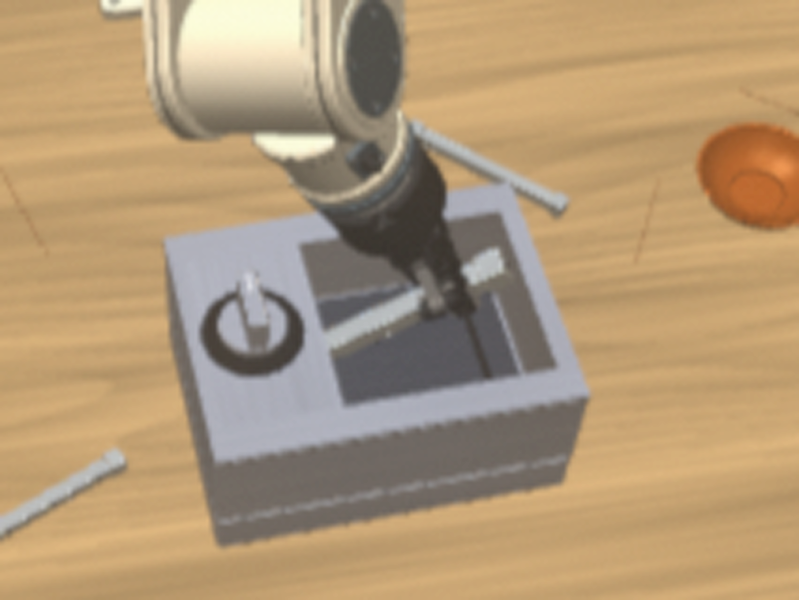

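The spindle is held at a slant: its uncovered end at (490,262) is above the opening, and the bar enters under the cover at (335,340). The wrist force stays small. I draw it out along its own axis.

>>> servo_tool(series=[[[0.5,0,0],[0,0,0],0],[[0.6,0,0],[0,0,0],0],[[0.6,0,0],[0,0,0],0],[[0.6,0,0],[0,0,0],0],[[0.6,0,0],[0,0,0],0],[[0.6,0,0],[0,0,0],0],[[0.6,0,0],[0,0,0],0],[[0.6,0,0],[0,0,0],0]])

```text
time: 12.92
ee_pos: [0.5412, 0.1843, 0.1827]
orientation: [0.672, 0.702, 0.163, -0.17]
ft_force: [0.3, -0.9, -2.0]
grip_width: 0.0142
grasp_force: 97.4
```

>>> servo_tool(series=[[[0.25,0,-0.4],[0,0,0],0],[[0.3,0,-0.6],[0,0,0],0],[[0.4,0,-0.8],[0,0,0],0],[[0.4,0,-0.8],[0,0,0],0],[[0.4,0,-0.8],[0,0,0],0],[[0.4,0,-0.8],[0,0,0],0],[[0.4,0,-0.8],[0,0,0],0],[[0.2,0,-0.4],[0,0,0],0]])

```text
time: 13.58
ee_pos: [0.5423, 0.1819, 0.3064]
orientation: [0.672, 0.702, 0.164, -0.169]
ft_force: [0.6, 0.1, -1.9]
grip_width: 0.0139
grasp_force: 97.4
```

>>> servo_tool(series=[[[0.1,0,-0.2],[0,0,0],0],[[0,0,0],[0,0,0],0],[[0,0,0],[0,0,0],0],[[0,0,0],[0,0,0],0],[[0,0,0],[0,0,0],0],[[0,0,0],[0,0,0],0]])

```text
time: 14.08
ee_pos: [0.541, 0.1824, 0.3067]
orientation: [0.672, 0.702, 0.162, -0.17]
ft_force: [-0.0, 0.3, -2.1]
grip_width: 0.0143
grasp_force: 97.4
```

```bash
python3 - <<'E'
from rig import monitor, eyes
import cv2,numpy as np
from scipy.spatial.transform import Rotation as R
from h import proj
s=monitor.read_state(); m=R.from_quat(s["orientation"]).as_matrix();print(s["ee_pos"],s["ft_force"],s["grip_width"],s["grasp_force"])
h=s["ee_pos"]-.015*m[:,2]; e=np.array([h+.037*m[:,0],h-.175*m[:,0]]); print("ends if rigid",e, (proj("scene",e)-[260,100])*3.75)
im=eyes.get_image("scene")["color"][100:260,260:473]
cv2.imwrite("pics/s4.png",cv2.convertScaleAbs(cv2.resize(im,(799,600),interpolation=cv2.INTER_CUBIC),alpha=1.3))
E
```

```text
[0.54097031 0.18238208 0.30671023] [-0.00893241  0.29991463 -2.12281166] 0.014314658134120185 97.43274092674255
ends if rigid [[0.53989878 0.20840105 0.33697349]
 [0.54785657 0.02004786 0.24000058]] [[663.95713947 191.03205062]
 [357.22832196 336.89021889]]
```

View pics/s4.png

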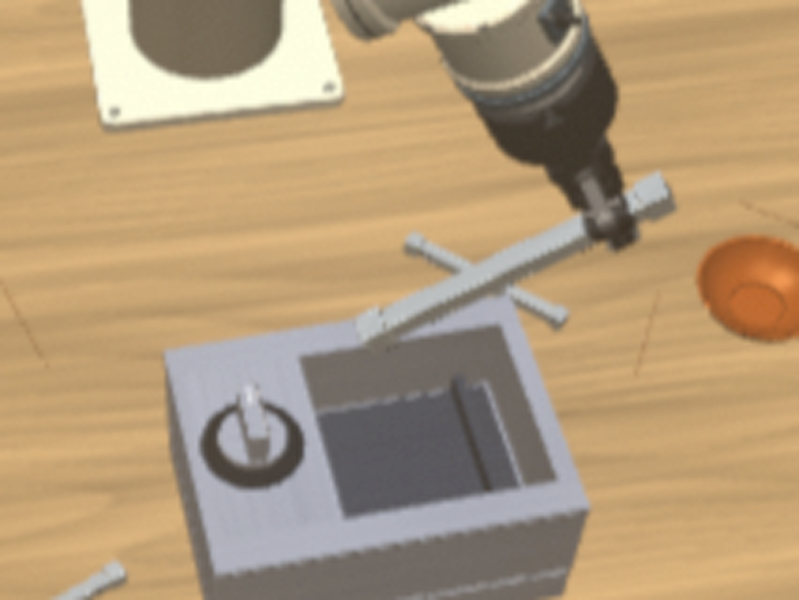

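The spindle is out of the tank with its ends seen at (662,192) and (368,328), within about 15 px (crop scale) of the predicted (664,191) and (357,337). That puts the ends at about 0.34 m and 0.24 m, both well clear. The knob is still at zero and the arm is steady, so I hand in.

```bash
python3 -c "
from rig import ticket
print(ticket.sign_off())"
```

```text
the job is handed in; nothing more can be done
None
```

The timer knob was turned back to its zero stop first. The spindle was then drawn out at a slant and handed in held steady, its lower end about 11 cm above the cleaner's top, at about 14 s of the 51 s allowed; the sign-off returned no verdict.

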